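Read two vials on the x-y stage, then lift the vial rack off and hold it level

ROBOT

A 6-joint arm with a two-finger parallel gripper is mounted at the origin on the work surface. World frame = base frame: x ahead of the robot, y to its left, z up, the work surface at z = 0. Lengths are in mm, angles in rad, forces in N, time in s.
With the tool pointing down it reaches from about 325 to 875 mm from the base axis. Payload 4.4 kg.
Tool frame: the origin (TCP) lies on the centre line of the jaws, within the pads' length; the fingertips stand 14 mm ahead of it and the grasp point (between the pads) lies 5 mm behind it; z points along the fingers, x is the direction in which the jaws open and shut, and the axes are right-handed (so a half turn about z gives the same grasp; the last joint's range is limited). The gripper opens to 85 mm and grips with 20 to 120 N. Pads are 22 mm wide; open, the fingers measure 114 mm over their backs; the gripper's body (76 mm by 85 mm) begins 54 mm behind the grasp point. The pads swing forward as they close: fully open they stand 13 mm farther back than shut.
Start: joints at [0.957, 0.207, 1.542, -0, 1.393, -0.15], TCP at [257.236, 514.254, 245.282] pointing down, gripper open.
Joint ranges: [-2.73, 2.73], [-0.86, 2.22], [0.23, 2.46], [-1.11, 4.25], [0.08, 2.63], [-2.82, 2.82]. Speed limits (rad/s): [2.79, 2.79, 3.14, 3.14, 3.14, 3.14].

INTERFACE

Orientations are given as a rotation vector (axis times angle).
In Python, from station import * gives the robot as it stands. The module is installed in compiled form; this text tells all that it offers.
- The arm moves only by the tool carry_out, never from a script. Its argument "motion" is a list of rows, each a list of 6 numbers: the shift along the tool's x, y, z in m, then the turn, a rotation vector about the tool's x, y, z in degrees. A call has 1 to 5 rows; each row shifts and turns the commanded pose from where the row before left it, along the tool's axes as they then stand; what a row does not reach is not made up. A row lasts 1/8 s, in which the tool goes at most 62.5 mm and 10.7 degrees, less where a joint would pass 70% of its speed; a pose out of reach is approached as far as the arm can. A call is refused whole if a number of a shift passes 0.0625 or a number of a turn 10.7, either way. A call with a gripper value outside its range is refused whole. "fingers" is the finger opening in m, from 0 to 0.0854, set as the call begins (left out, the last holds). The fingers move at their own pace and stop on an object; the grip force is fixed at half the most. Time passes only in rows, so rows that do not move let the fingers close. It gives the time, the measured TCP pose, the force and the opening at its end, in the units of the state.
- observe(): the state, without advancing time (a new reading comes with each control period).
- camera(name): name is "scene" or "top" or "wrist"; returns the picture (384x512x3 uint8, red, green, blue); there is no depth.
- camera_info(name): a dict with "camera_matrix" (3x3 intrinsics, pixels), "dist" ([k1, k2, p1, p2, k3] as OpenCV has them; the pictures are not rectified), "extrinsics" (4x4, takes a point from camera to world coordinates). Camera axes: x right, y up, looking along -z (the intrinsics and any distortion apply to the point x, -y, -z); pixel columns grow to the right and rows downward; lengths in mm; the calibration is good to about 2 mm. A picture is of the moment at which its call begins: read the wrist's pose just before it. camera_info takes no time and is no camera call; for the wrist camera it gives the pose at the moment of the call.
- finish_job(): hands the job in, once; it reports no verdict.
The state is a dict: "time_s": time; "qpos": joint angles; "joint_vel": joint speeds; "effort": joint torques, N m; "eef_pos": TCP position; "eef_rot": TCP orientation; "ft_force": force on the tool from outside, world axes, zero at the start; "ft_torque": the same for the moment, N m; "opening": finger opening in mm.
Only numpy, scipy, OpenCV 4.12 (cv2) and the standard library are available. Lean on these libraries where they do the work, as an engineer would, in place of code of your own. Each camera call takes 0.05 s, during which the arm holds its last target. There are 200 camera calls.

TASK

Grip the black knob of the x-y stage and bring the orange-capped reference vial centrally under the tip of the fixed reading head, keep it still there for at least a full second, and then do the same with the blue-capped sample vial. Draw the carrier back to its front stop, towards the robot, take the vial rack by its two long sides and lift it straight up about 10 cm off the stage; finish holding it there, level and steady, with all five vials in it, ready to be taken from you. Do not touch the reading head, do not grip the vials, never let the rack tip, and leave everything else on the bench alone.

Things in the scene. Friction and masses are not known exactly. Their poses are not given: they have to be found in the camera images.
- stage: base of the manual x-y stage: a grey plate 375 x 200 mm and 24 mm high lying on the bench, origin on the bench under it, 160 mm from its front edge (towards the robot) and midway across. Its x axis points away from the robot along the x slide and its y axis to the left along the y slide; it stands at a yaw of up to 0.25 rad. It carries the slides, the carrier and the reading head.
- slide_x (a joint): x slide of the stage, m: 0 at the front stop (towards the robot), 0.14 at the far stop; grows along the stage's +x; it starts at the front stop. About 2 N of friction keeps it where it is left; no spring, no lock.
- slide_y (a joint): y slide on top of the x slide, m: from -0.035 to 0.035 (stops), 0 at the start, grows along the stage's +y, 0 in the middle. About 2 N of friction, no spring, no lock. The two slides together carry the carrier plate, which does not turn; with both at 0 the carrier's centre is at x = -0.045, y = 0 of the stage, and the reading head's tip is at x = +0.06, y = 0.
- stage_knob (a point): point on the axis of the carrier's upright black knob, 105 mm above the bench, the height to grip it: a smooth cylinder 24 mm in diameter that rises from 76 to 126 mm above the bench, on a 34 mm wide tongue (top 72 mm above the bench, with a 34 mm wide, 4 mm high steel foot under the knob), 125 mm in front of the carrier's centre. The knob does not turn.
- nest (a point): centre of the carrier's aluminium plate (108 x 100 mm), on its top face 72 mm above the bench, where the rack sits; moves with the slides. Black edges 6 mm high surround the rack: full bars before its two short ends, and along its two long sides only short tabs at the corners, so that the middle 63 mm of each long side is open.
- rack: grey plastic vial rack, open-topped, 79.5 mm long (x), 54 mm wide (y), 32 mm high, 0.09 kg empty and about 0.19 kg loaded; 2 x 3 square cells 22.5 mm wide (centres 25.5 mm apart), walls and floor 3 mm, one cell empty. Origin at the centre of its underside, x along its length, z up; it sits in the nest with its length along the stage's x. The vials stand 17 mm out of its top.
- vial_orange: glass vial, 20 mm in diameter and 46 mm tall, with a bright orange cap (20 mm in diameter, the top 10 mm) that has a small black sensor dot at its centre; it stands loose and upright in one cell of the rack (which cell varies). Origin at the centre of its underside, z up the vial's axis. The reference.
- vial_blue: glass vial, 20 mm in diameter and 46 mm tall, with a blue cap (20 mm in diameter, the top 10 mm) that has a small black sensor dot at its centre; it stands loose and upright in one cell of the rack (which cell varies). Origin at the centre of its underside, z up the vial's axis. The sample.
- vial_white1: glass vial, 20 mm in diameter and 46 mm tall, with a white cap (20 mm in diameter, the top 10 mm) that has a small black sensor dot at its centre; it stands loose and upright in one cell of the rack (which cell varies). Origin at the centre of its underside, z up the vial's axis.
- vial_white2: glass vial, 20 mm in diameter and 46 mm tall, with a white cap (20 mm in diameter, the top 10 mm) that has a small black sensor dot at its centre; it stands loose and upright in one cell of the rack (which cell varies). Origin at the centre of its underside, z up the vial's axis.
- vial_white3: glass vial, 20 mm in diameter and 46 mm tall, with a white cap (20 mm in diameter, the top 10 mm) that has a small black sensor dot at its centre; it stands loose and upright in one cell of the rack (which cell varies). Origin at the centre of its underside, z up the vial's axis.
- reader_tip (a point): the down-pointing tip of the reading head (6 mm in diameter), fixed 129 mm above the bench, 8 mm above the caps of the vials that pass under it.
- reader: the fixed reading head and its stand: a steel column 22 mm in diameter and 300 mm high at x = 0.193, y = 0 of the stage, a level arm 235 mm above the bench, and at its end above the tip a dark nose widening to 26 mm at 185 mm and a white barrel 32 mm in diameter from 185 to 270 mm above the bench. Origin the same as stage.
- media_bottle: glass bottle with an orange cap, 74 mm in diameter, 145 mm high, on the bench to the right. Origin at the centre of its underside. Not to be moved.
- tip_box: blue box of pipette tips with a clear lid, 120 x 82 x 74 mm, on the bench to the right. Origin at the centre of its underside. Not to be moved.
- spare_rack: another grey rack of the same kind, empty, on the bench to the left. Origin at the centre of its underside. Not to be moved.
- beaker: empty glass beaker, 70 mm in diameter, 90 mm high, on the bench to the left. Origin at the centre of its underside. Not to be moved.

How it is judged:
By the outcome, as a careful person would: the job done as asked, in the order asked, and still so for the second after the job is handed in, while the arm keeps its last pose, push and grip.
It also fails if it takes over 59 s, if anything falls off the work surface, if the arm or the gripper's body presses on something with over 40 N, if the wrist force passes 120 N, or if a joint passes its speed limit or range.

## Working session

There is one attempt and no reset: what is moved stays moved. The work goes in short steps, Python scripts to look and compute and a tool call to move; the robot and the scene stay as the last step left them, time stands still between calls to the robot, and variables do not carry over. Pictures are saved under pics/ and viewed, on a budget of 10 in all, crops included, one or two more only if the job needs it, and the job is handed in when it is done.

Besides the shell and the picture viewer there is one more tool, called in YAML: its name, and indented under it one key for each argument. carry_out: Moves the arm, as the interface text tells. Its arguments: {"type":"object","properties":{"motion":{"type":"array","items":{"type":"array","items":{"type":"number"}}},"fingers":{"type":"number"}},"required":["motion"]}

```bash
mkdir -p pics; ls; cat > h.py <<'E'
from station import *
import numpy as np, cv2
from scipy.spatial.transform import Rotation as R
def ray(name,px,info=None):
    i=info or camera_info(name); K=np.array(i["camera_matrix"]);d=np.array(i["dist"]);T=np.array(i["extrinsics"])
    u=cv2.undistortPoints(np.array(px,float).reshape(-1,1,2),K,d).reshape(-1,2)
    v=np.c_[u[:,0],-u[:,1],-np.ones(len(u))]@T[:3,:3].T
    return T[:3,3],v
def onz(name,px,z,info=None):
    o,v=ray(name,px,info); return o+v*((z-o[2])/v[:,2])[:,None]
def proj(name,P,info=None):
    i=info or camera_info(name); T=np.linalg.inv(np.array(i["extrinsics"]))
    p=np.atleast_2d(P)@T[:3,:3].T+T[:3,3]; p=p*[1,-1,-1]
    return cv2.projectPoints(p,np.zeros(3),np.zeros(3),np.array(i["camera_matrix"]),np.array(i["dist"]))[0].reshape(-1,2)
def save(n,im): cv2.imwrite("pics/"+n+".png",im[:,:,::-1])
E
python3 - <<'E'
from h import *
o=observe();print(o)
a=camera("top");b=camera("scene");c=camera("wrist")
np.savez("p0",a=a,b=b,c=c)
save("top0",a);save("scene0",b);save("wrist0",c)
for n in ("top","scene","wrist"):print(n,np.round(camera_info(n)["extrinsics"],3).tolist(),np.round(camera_info(n)["camera_matrix"],1).tolist())
E
```

```text
pics
{'time_s': 0.0, 'qpos': array([ 9.56547561e-01,  2.07428480e-01,  1.54298437e+00, -1.02940290e-05,
        1.39351851e+00, -1.50545814e-01]), 'joint_vel': array([ 0.00080616, -0.00016659, -0.00054966,  0.00061899, -0.00127156,
        0.00060509]), 'effort': array([-1.30257416e-03, -3.83032858e+01, -2.91597265e+01, -2.50743296e-04,
        1.06673225e-02,  6.47330339e-06]), 'eef_pos': array([256.77886476, 513.64799278, 244.10650383]), 'eef_rot': array([ 2.67165283,  1.65107346, -0.00337209]), 'ft_force': array([-0.27743219,  1.0154483 ,  0.33154468]), 'ft_torque': array([-0.00834185, -0.01471313, -0.01369433]), 'opening': 85.42086517511902}
top [[0.023, 0.999, -0.041, 516.665], [-1.0, 0.023, 0.003, -12.151], [0.004, 0.041, 0.999, 993.238], [0.0, 0.0, 0.0, 1.0]] [[350.4, 0.0, 252.2], [0.0, 350.4, 188.2], [0.0, 0.0, 1.0]]
scene [[0.87, -0.353, 0.344, 1029.583], [0.493, 0.634, -0.597, -832.54], [-0.007, 0.688, 0.725, 1086.42], [0.0, 0.0, 0.0, 1.0]] [[499.5, 0.0, 249.6], [0.0, 499.5, 193.8], [0.0, 0.0, 1.0]]
wrist [[0.448, -0.861, -0.241, 194.934], [0.894, 0.431, 0.123, 544.907], [-0.002, -0.27, 0.963, 373.129], [0.0, 0.0, 0.0, 1.0]] [[294.8, 0.0, 257.5], [0.0, 294.8, 195.2], [0.0, 0.0, 1.0]]
```

View pics/top0.png

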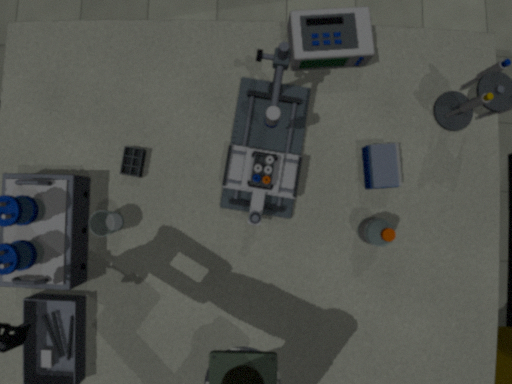

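View pics/scene0.png

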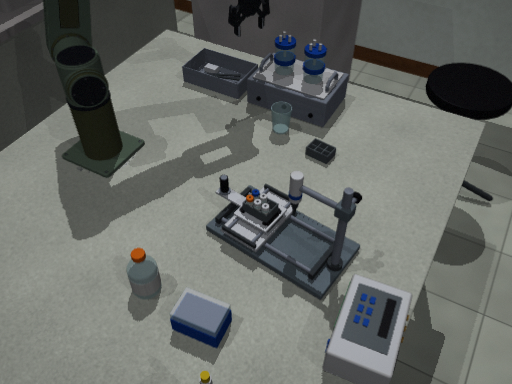

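The top view shows the knob at about (255,218), orange cap at (267,180), blue at (257,178), whites at (269,158), (258,168) and (268,169), with the far-left cell empty. The scene view agrees. Next I measure these.

```bash
python3 - <<'E'
from h import *
d=np.load("p0.npz")
def cen(im,lo,hi,box,n):
    h=cv2.cvtColor(im,cv2.COLOR_RGB2HSV);m=cv2.inRange(h,lo,hi);k=np.zeros_like(m);x0,x1,y0,y1=box;k[y0:y1,x0:x1]=1;m=m*k
    ys,xs=np.nonzero(m);print(n,len(xs),xs.mean(),ys.mean());return xs.mean(),ys.mean()
o=cen(d['a'],(5,140,120),(20,255,255),(245,285,150,195),"or")
b=cen(d['a'],(100,130,60),(125,255,255),(245,285,150,195),"bl")
print(onz("top",[o,b],121))
print("knob",onz("top",[(255,218)],126))
# scene
so=cen(d['b'],(5,140,120),(20,255,255),(215,285,180,215),"or")
sb=cen(d['b'],(100,130,60),(125,255,255),(215,285,180,215),"bl")
print(onz("scene",[so,sb],117))
print("knob scene",onz("scene",[(224,179)],126))
# stage corners, approx pixels
print(onz("top",[(241,80),(311,86),(220,210),(293,217)],24))
print(proj("wrist",[400,-5,126]))
big=cv2.resize(d['a'][70:225,210:325],None,fx=5,fy=5,interpolation=cv2.INTER_CUBIC)[:600+175]
save("crop",cv2.resize(d['a'][75:225,210:325],None,fx=4,fy=4,interpolation=cv2.INTER_CUBIC))
E
```

```text
or 0 nan nan
bl 42 256.04761904761904 177.73809523809524
[[         nan          nan          nan]
 [579.22062019 -23.68683039 121.        ]]
knob [[479.17875631 -23.30024127 126.        ]]
or 28 249.07142857142858 197.03571428571428
bl 37 255.05405405405406 192.13513513513513
[[575.15523699 -46.4143141  117.        ]
 [580.29032385 -22.92059807 117.        ]]
knob scene [[486.3612146  -28.37874476 126.        ]]
[[ 861.94377156   23.73103145   24.        ]
 [ 849.99452603 -174.53037211   24.        ]
 [ 494.55813931   72.57677476   24.        ]
 [ 479.86444454 -129.59356888   24.        ]]
[[-39.19355238 452.67063664]]<stdin>:5: RuntimeWarning: Mean of empty slice.
  ret = ret.dtype.type(ret / rcount)
```

View pics/crop.png

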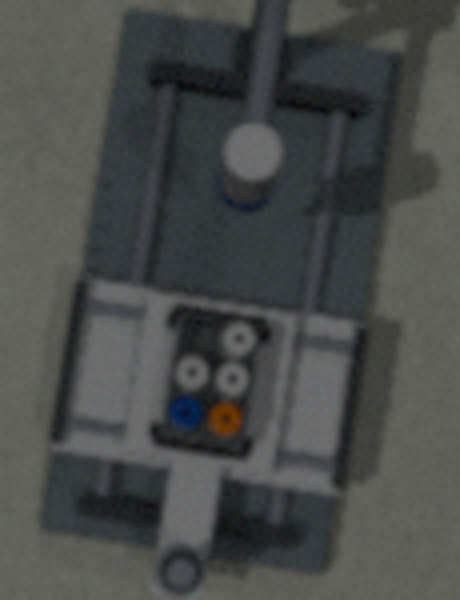

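The crop shows the knob top at crop (181,569), orange at (227,419), blue at (186,411), and stage corners at (125,10), (400,55), (42,528) and (328,575). Orange and blue are in the front row, with orange on the right and blue on the left.

```bash
python3 - <<'E'
from h import *
c=lambda *p:np.array(p,float)/4+[210,75]
C=onz("top",c((125,10),(400,55),(42,528),(328,575)),24);print(C)
for a,b in((2,0),(3,1)):
    v=C[a]-C[b];v=C[b]-C[a];print(np.arctan2(v[1],v[0]),np.hypot(*v[:2]))
for a,b in((3,2),(1,0)):
    v=C[b]-C[a];print(np.arctan2(-v[0],v[1]),np.hypot(*v[:2]))
print(onz("top",c((181,569)),126),onz("top",c((227,419),(186,411)),121))
# reader barrel top
print(onz("top",c((252,150)),270))
E
```

```text
[[ 869.22407728   23.21311471   24.        ]
 [ 841.93067987 -171.7645408    24.        ]
 [ 502.87014451   71.41095018   24.        ]
 [ 474.97555753 -126.91888153   24.        ]]
-0.1308096084578436 369.5108055221097
-0.12160717898742227 369.685264734571
-0.13973089820981754 200.28187668134254
-0.1390784647082844 196.878682668578
[[481.04209292 -23.8752783  126.        ]] [[574.81993772 -50.49868556 121.        ]
 [579.21737037 -24.81601078 121.        ]]
[[706.23052083 -54.10755732 270.        ]]
```

carry_out:
  motion:
    - [-0.0381,0.0441,0.0014,0,0,0]
    - [-0.0381,0.0441,0.0014,0,0,0]
    - [-0.0381,0.0441,0.0014,0,0,0]
    - [-0.0381,0.0441,0.0014,0,0,0]
    - [-0.0381,0.0441,0.0014,0,0,0]

```text
time_s: 0.78
eef_pos: [369.5, 243.5, 238.1]
eef_rot: [2.672, 1.652, 0.0]
ft_force: [0.9, 0.0, 0.6]
opening: 85.4
```

carry_out:
  motion:
    - [-0.0381,0.0441,0.0014,0,0,0]
    - [-0.0381,0.0441,0.0014,0,0,0]
    - [-0.0381,0.0441,0.0014,0,0,0]
    - [-0.0381,0.0441,0.0014,0,0,0]
    - [-0.0381,0.0441,0.0014,0,0,0]

```text
time_s: 1.4
eef_pos: [481.5, -25.6, 231.1]
eef_rot: [-2.673, -1.651, -0.0]
ft_force: [1.4, 0.4, 0.7]
opening: 85.8
```

carry_out:
  motion:
    - [0,0,0,0,0,-9.5]
    - [0,0,0,0,0,-9.5]
    - [0,0,0,0,0,0]
    - [0,0,0,0,0,0]

```text
time_s: 1.9
eef_pos: [481.0, -23.6, 231.1]
eef_rot: [-2.365, -2.067, 0.0]
ft_force: [-0.2, -0.4, 0.4]
opening: 85.6
```

```bash
python3 - <<'E'
from h import *
o=observe();print(o['eef_pos'],o['time_s'],R.from_rotvec(o['eef_rot']).as_matrix().round(4).tolist())
i=camera_info("wrist");c=camera("wrist");np.savez("p1",c=c,**{k:np.array(i[k]) for k in i if k in("camera_matrix","dist","extrinsics")})
save("w1",c)
print(proj("wrist",[[481,-24,126],[579.2,-24.8,121],[574.8,-50.5,121]],i))
E
```

```text
[481.00533982 -23.57244873 231.09708103] 1.9 [[0.1338, 0.991, -0.0004], [0.991, -0.1338, 0.0001], [0.0, -0.0004, -1.0]]
[[256.88603445 199.49665847]
 [270.16565454 297.47083692]
 [242.39122884 296.62875484]]
```

View pics/w1.png

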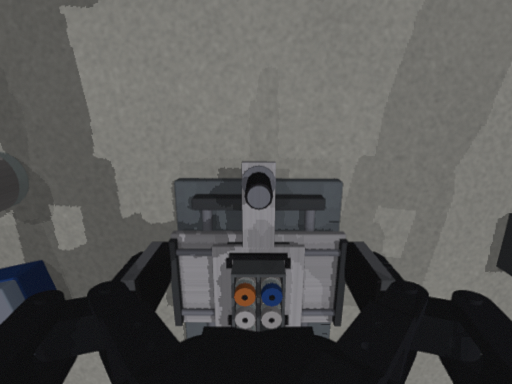

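Viewed: knob top is at about (259,196), orange at (245,296) and blue at (272,296), all about 2 px right of the prediction, so I shift +1.5 mm in tool x. Descending and gripping.

carry_out:
  motion:
    - [0.0015,-0.001,0.033,0,0,0]
    - [0,0,0.033,0,0,0]
    - [0,0,0.033,0,0,0]
    - [0,0,0.032,0,0,0]
    - [0,0,0,0,0,0]

```text
time_s: 2.58
eef_pos: [477.8, -21.3, 97.9]
eef_rot: [-2.36, -2.066, 0.006]
ft_force: [1.1, -0.2, 0.3]
opening: 85.3
```

carry_out:
  motion:
    - [0,0,0,0,0,0]
    - [0,0,0,0,0,0]
    - [0,0,0,0,0,0]
    - [0,0,0,0,0,0]
    - [0,0,0,0,0,0]
  fingers: 0.0

```text
time_s: 3.2
eef_pos: [481.2, -22.4, 101.5]
eef_rot: [2.362, 2.069, 0.002]
ft_force: [-1.7, 0.9, 5.6]
opening: 22.8
```

carry_out:
  motion:
    - [0,0,0,0,0,0]
    - [0,0,0,0,0,0]
    - [0,0,0,0,0,0]

```text
time_s: 3.58
eef_pos: [481.2, -22.4, 101.5]
eef_rot: [2.362, 2.069, 0.001]
ft_force: [-0.9, 0.0, 5.6]
opening: 22.4
```

```bash
cat >> h.py <<'E'
def blobs(im,info,n="wrist",zc=121):
    h=cv2.cvtColor(im,cv2.COLOR_RGB2HSV);out={}
    for k,lo,hi in(("or",(5,140,80),(20,255,255)),("bl",(100,130,50),(125,255,255))):
        m=cv2.inRange(h,lo,hi);q,l,s,c=cv2.connectedComponentsWithStats(m)
        out[k]=[(c[j].round(1).tolist(),int(s[j,4]),onz(n,[c[j]],zc,info)[0].round(1).tolist()) for j in range(1,q) if s[j,4]>15]
    return out
E
python3 - <<'E'
from h import *
d=np.load("p1.npz");print(blobs(d['c'],d))
o=observe();print(o['eef_pos'],o['time_s'],o['opening'])
i=camera_info("wrist");c=camera("wrist");save("w2",c);print(blobs(c,i))
t=camera("top");save("t2",t)
print(blobs(t,None,"top"))
E
```

```text
{'or': [([244.8, 295.7], 306, [574.0, -48.1, 121.0])], 'bl': [([11.7, 275.7], 314, [526.3, -266.1, 121.0]), ([271.8, 294.6], 344, [576.3, -22.9, 121.0])]}
[481.22343334 -22.41771102 101.52833884] 3.575 22.381995184930968
{'or': [], 'bl': []}
{'or': [([265.6, 179.5], 48, [575.4, -47.7, 121.0]), ([388.3, 234.2], 133, [445.1, -359.3, 121.0])], 'bl': [([314.4, 35.2], 32, [952.0, -166.1, 121.0]), ([325.4, 34.9], 33, [954.0, -194.8, 121.0]), ([336.8, 34.1], 33, [957.4, -224.5, 121.0]), ([337.5, 41.1], 34, [938.5, -226.3, 121.0]), ([315.0, 42.4], 33, [932.5, -167.8, 121.0]), ([326.2, 42.0], 33, [934.8, -196.8, 121.0]), ([358.8, 60.2], 22, [889.3, -281.6, 121.0]), ([506.9, 61.9], 35, [907.4, -689.4, 121.0]), ([368.4, 166.7], 81, [614.0, -306.5, 121.0]), ([255.9, 177.5], 55, [579.8, -23.4, 121.0]), ([10.4, 211.4], 476, [478.7, 606.0, 121.0]), ([32.2, 207.0], 29, [491.7, 546.5, 121.0]), ([7.8, 258.2], 388, [358.3, 608.9, 121.0]), ([27.2, 260.6], 66, [354.5, 555.4, 121.0])]}
```

View pics/w2.png

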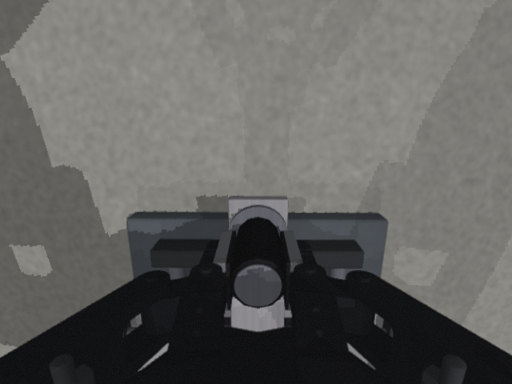

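carry_out:
  motion:
    - [0.006,0.003,0,0,0,0]
    - [0.0065,0.007,0,0,0,0]
    - [0,0.01,0,0,0,0]
    - [0,0.01,0,0,0,0]
    - [0,0.01,0,0,0,0]

```text
time_s: 4.3
eef_pos: [522.5, -15.0, 101.6]
eef_rot: [2.362, 2.07, 0.001]
ft_force: [-1.9, 0.2, 7.3]
opening: 23.0
```

carry_out:
  motion:
    - [0,0.01,0,0,0,0]
    - [0,0.01,0,0,0,0]
    - [0,0.01,0,0,0,0]
    - [0,0.01,0,0,0,0]
    - [0,0.01,0,0,0,0]

```text
time_s: 4.92
eef_pos: [571.9, -21.8, 101.6]
eef_rot: [2.363, 2.069, 0.0]
ft_force: [-2.4, -0.3, 7.2]
opening: 22.7
```

carry_out:
  motion:
    - [0,0.01,0,0,0,0]
    - [0,0.01,0,0,0,0]
    - [0,0.01,0,0,0,0]
    - [0,0.007,0,0,0,0]
    - [0,0.0035,0,0,0,0]

```text
time_s: 5.55
eef_pos: [612.3, -27.4, 101.6]
eef_rot: [2.362, 2.069, 0.001]
ft_force: [-2.8, -1.0, 6.6]
opening: 23.1
```

carry_out:
  motion:
    - [0,0,0,0,0,0]
    - [0,0,0,0,0,0]

```text
time_s: 5.8
eef_pos: [612.7, -27.5, 101.6]
eef_rot: [2.361, 2.068, 0.003]
ft_force: [1.1, -1.1, 5.3]
opening: 22.7
```

```bash
python3 - <<'E'
from h import *
o=observe();p=o['eef_pos'];print(p,o['time_s'],o['opening'])
d=p-np.array([481.22,-22.42,101.5]);y=-.1336;print("stage disp",d[0]*np.cos(y)+d[1]*np.sin(y),-d[0]*np.sin(y)+d[1]*np.cos(y))
s=camera("scene");t=camera("top");np.savez("p3",s=s,t=t)
print(blobs(s,None,"scene",117)['or'],blobs(t,None,"top")['or'])
save("s3",cv2.resize(s[150:270,210:350],None,fx=5,fy=5,interpolation=cv2.INTER_CUBIC))
E
```

```text
[612.69115586 -27.45362671 101.56627311] 5.8 22.737539382239806
stage disp 130.97008208566913 12.523570569462358
[([293.4, 217.7], 42, [710.0, -54.3, 117.0]), ([137.5, 254.6], 168, [434.6, -341.5, 117.0])] [([388.1, 234.2], 136, [445.1, -358.9, 121.0])]
```

View pics/s3.png

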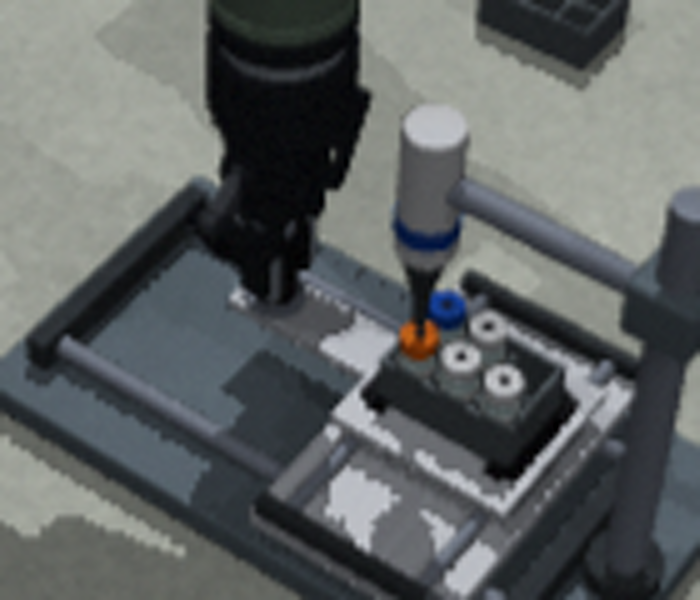

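The reader tip comes down on the orange cap at about crop (419,335), and the gripper is clear of the head. I'll check the centring numerically and with a tighter crop.

```bash
python3 - <<'E'
from h import *
s=np.load("p3.npz")['s']
f=lambda x,y:(210+x/5-.4,150+y/5-.4)
B=onz("scene",[f(435,122)],270)[0];print("barrel top",B)
a=onz("top",[(210+252/4-.4,75+150/4-.4)],270)[0];print("top view barrel",a)
y=-.1336;ax=np.array([np.cos(y),np.sin(y)])
for n,b in(("scene",B),("knob0+230",np.r_[np.array([481.2,-22.4])+230*ax,0])):
    print(n,b[:2],"tip px",proj("scene",[b[0],b[1],129]),"cap px",proj("scene",[b[0],b[1],121]))
print("mm->px x,y", proj("scene",[[710,-54,121],[710+10*ax[0],-54+10*ax[1],121],[710-10*ax[1],-54+10*ax[0],121]]))
save("s4",cv2.resize(s[195:235,265:320],None,fx=14,fy=14,interpolation=cv2.INTER_CUBIC))
E
```

```text
barrel top [707.54949805 -52.1490513  270.        ]
top view barrel [707.05984405 -53.25395189 270.        ]
scene [707.54949805 -52.1490513 ] tip px [[293.20126907 213.75149897]] cap px [[293.02510429 215.81604135]]
knob0+230 [709.15042089 -53.03667107] tip px [[293.61468393 214.21241212]] cap px [[293.43649758 216.2766212 ]]
mm->px x,y [[293.57017658 216.6488677 ]
 [296.85094405 218.43401721]
 [295.74143822 214.28413623]]
```

View pics/s4.png

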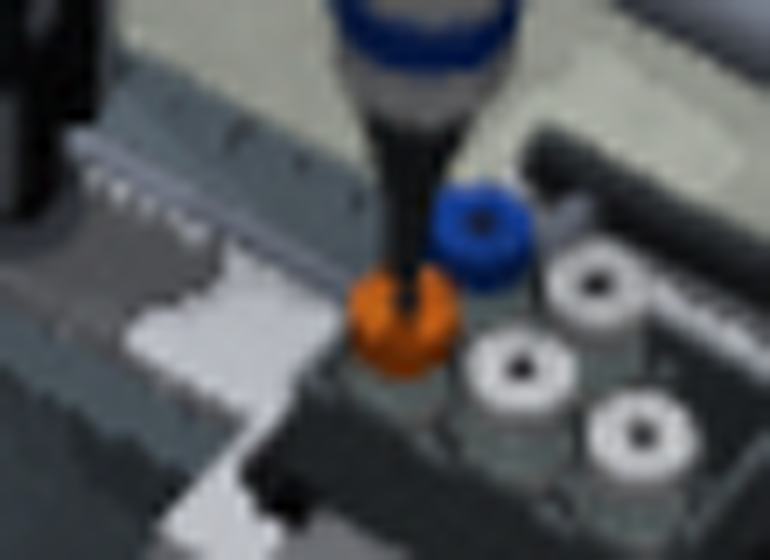

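The tip sits on the orange cap's axis (tip at column 407, cap centre at (405,308)), within about 1 mm. Holding, then moving to blue and holding.

carry_out:
  motion:
    - [0,0,0,0,0,0]
    - [0,0,0,0,0,0]
    - [0,0,0,0,0,0]
    - [0,0,0,0,0,0]
    - [0,0,0,0,0,0]

```text
time_s: 6.52
eef_pos: [612.7, -27.4, 101.6]
eef_rot: [2.361, 2.068, 0.003]
ft_force: [0.4, -1.0, 5.9]
opening: 22.5
```

carry_out:
  motion:
    - [0,0,0,0,0,0]
    - [0,0,0,0,0,0]
    - [0,0,0,0,0,0]
    - [0,0,0,0,0,0]
    - [0,0,0,0,0,0]

```text
time_s: 7.15
eef_pos: [612.7, -27.5, 101.6]
eef_rot: [2.361, 2.068, 0.003]
ft_force: [1.3, -0.4, 4.5]
opening: 22.7
```

carry_out:
  motion:
    - [0,0,0,0,0,0]
    - [0,0,0,0,0,0]
    - [0,0,0,0,0,0]
    - [0,0,0,0,0,0]
    - [0,0,0,0,0,0]

```text
time_s: 7.78
eef_pos: [612.7, -27.4, 101.6]
eef_rot: [2.361, 2.068, 0.003]
ft_force: [-0.6, -0.6, 5.0]
opening: 22.7
```

carry_out:
  motion:
    - [-0.004,0,0,0,0,0]
    - [-0.0085,0,0,0,0,0]
    - [-0.0085,0,0,0,0,0]
    - [-0.0045,0,0,0,0,0]
    - [0,0,0,0,0,0]

```text
time_s: 8.4
eef_pos: [609.2, -52.6, 101.6]
eef_rot: [2.362, 2.068, 0.003]
ft_force: [0.7, -0.4, 5.2]
opening: 22.6
```

carry_out:
  motion:
    - [0,0,0,0,0,0]
    - [0,0,0,0,0,0]

```text
time_s: 8.65
eef_pos: [609.2, -52.6, 101.6]
eef_rot: [2.362, 2.068, 0.003]
ft_force: [0.3, -0.5, 5.6]
opening: 22.8
```

```bash
python3 - <<'E'
from h import *
o=observe();p=o['eef_pos'];print(p,o['time_s'],o['opening'])
d=p-np.array([481.22,-22.42,101.5]);y=-.1336;print("stage disp",d[0]*np.cos(y)+d[1]*np.sin(y),-d[0]*np.sin(y)+d[1]*np.cos(y))
s=camera("scene")
print([b for b in blobs(s,None,"scene",117)['bl'] if 270<b[0][0]<320])
save("s5",cv2.resize(s[195:235,265:320],None,fx=14,fy=14,interpolation=cv2.INTER_CUBIC))
E
```

```text
[609.23797648 -52.63488412 101.58181908] 8.65 22.81244301680071
stage disp 130.90189167770995 -12.893264851706597
[([285.0, 42.9], 217, [303.2, 704.9, 117.0]), ([315.2, 51.4], 236, [426.7, 704.5, 117.0]), ([283.5, 60.1], 134, [352.0, 596.8, 117.0]), ([313.4, 68.8], 143, [468.7, 597.3, 117.0]), ([294.8, 197.3], 38, [681.8, 11.9, 117.0]), ([293.3, 217.7], 47, [709.5, -54.3, 117.0])]
```

View pics/s5.png

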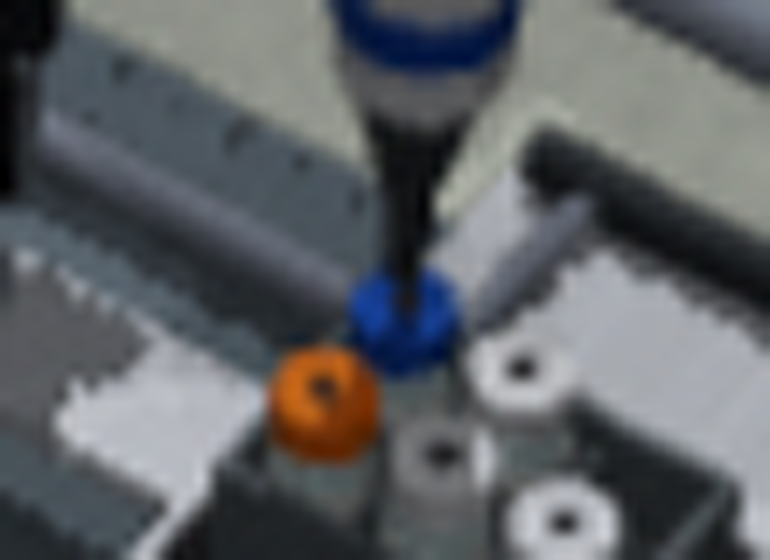

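Blue is now at the same spot, centred under the tip (cap centre at about (404,308)). Holding, then drawing the carrier back.

carry_out:
  motion:
    - [0,0,0,0,0,0]
    - [0,0,0,0,0,0]
    - [0,0,0,0,0,0]
    - [0,0,0,0,0,0]
    - [0,0,0,0,0,0]

```text
time_s: 9.32
eef_pos: [609.2, -52.6, 101.6]
eef_rot: [2.362, 2.068, 0.003]
ft_force: [-0.2, -0.3, 5.0]
opening: 22.5
```

carry_out:
  motion:
    - [0,0,0,0,0,0]
    - [0,0,0,0,0,0]
    - [0,0,0,0,0,0]
    - [0,0,0,0,0,0]
    - [0,0,0,0,0,0]

```text
time_s: 9.95
eef_pos: [609.2, -52.6, 101.6]
eef_rot: [2.362, 2.068, 0.003]
ft_force: [-0.4, -0.4, 4.5]
opening: 22.8
```

carry_out:
  motion:
    - [0,0,0,0,0,0]
    - [0,0,0,0,0,0]
    - [0,-0.004,0,0,0,0]
    - [0,-0.01,0,0,0,0]
    - [0,-0.01,0,0,0,0]

```text
time_s: 10.58
eef_pos: [585.1, -49.3, 101.5]
eef_rot: [2.361, 2.068, 0.003]
ft_force: [2.9, 0.0, 6.7]
opening: 22.7
```

carry_out:
  motion:
    - [0,-0.01,0,0,0,0]
    - [0,-0.01,0,0,0,0]
    - [0,-0.01,0,0,0,0]
    - [0,-0.01,0,0,0,0]
    - [0,-0.01,0,0,0,0]

```text
time_s: 11.2
eef_pos: [535.4, -42.5, 101.6]
eef_rot: [2.361, 2.068, 0.004]
ft_force: [3.9, 0.3, 7.2]
opening: 22.8
```

carry_out:
  motion:
    - [0.003,-0.01,0,0,0,0]
    - [0.005,-0.01,0,0,0,0]
    - [0.005,-0.01,0,0,0,0]
    - [0,-0.01,0,0,0,0]
    - [0,-0.007,0,0,0,0]

```text
time_s: 11.82
eef_pos: [490.5, -23.3, 101.5]
eef_rot: [2.361, 2.068, 0.003]
ft_force: [2.5, -0.3, 7.7]
opening: 22.8
```

carry_out:
  motion:
    - [0,-0.006,0,0,0,0]
    - [0,-0.003,0,0,0,0]
    - [0,0,0,0,0,0]
    - [0,0,0,0,0,0]

```text
time_s: 12.32
eef_pos: [481.2, -22.1, 101.5]
eef_rot: [2.362, 2.069, 0.002]
ft_force: [-0.4, 0.5, 9.5]
opening: 22.8
```

carry_out:
  motion:
    - [0,-0.001,0,0,0,0]
    - [0,0,0,0,0,0]
    - [0,0,0,0,0,0]

```text
time_s: 12.7
eef_pos: [481.2, -22.1, 101.5]
eef_rot: [2.361, 2.068, 0.004]
ft_force: [3.0, 0.7, 6.5]
opening: 22.9
```

carry_out:
  motion:
    - [0,0,0,0,0,0]
    - [0,0,0,0,0,0]
    - [0,0,0,0,0,0]
    - [0,0,0,0,0,0]
    - [0,0,0,0,0,0]
  fingers: 0.0854

```text
time_s: 13.32
eef_pos: [479.7, -22.1, 100.1]
eef_rot: [-2.363, -2.07, 0.0]
ft_force: [-0.1, 0.6, -0.5]
opening: 85.6
```

carry_out:
  motion:
    - [0,0,0,0,0,0]
    - [0,0,-0.02,0,0,0]
    - [0,0,-0.04,0,0,0]
    - [0,0,-0.04,0,0,0]
    - [0,0,-0.03,0,0,0]

```text
time_s: 13.95
eef_pos: [480.5, -22.2, 232.3]
eef_rot: [2.362, 2.069, 0.002]
ft_force: [0.1, -0.3, 0.4]
opening: 85.5
```

```bash
python3 - <<'E'
from h import *
o=observe();print(o['eef_pos'],o['time_s'],o['opening'],R.from_rotvec(o['eef_rot']).as_matrix().round(4).tolist())
i=camera_info("wrist");c=camera("wrist");b=blobs(c,i);print(b)
t=camera("top");print([q for n in('or','bl') for q in blobs(t,None,"top")[n] if 240<q[0][0]<290 and 140<q[0][1]<200])
E
```

```text
[480.4533456  -22.21753106 232.29627485] 13.95 85.45860530261193 [[0.1318, 0.9913, 0.0021], [0.9913, -0.1318, -0.0005], [-0.0002, 0.0022, -1.0]]
{'or': [([244.2, 295.2], 303, [574.1, -47.3, 121.0])], 'bl': [([11.5, 274.9], 311, [526.3, -266.0, 121.0]), ([270.9, 294.2], 339, [576.4, -22.2, 121.0])]}
[([265.6, 179.5], 48, [575.3, -47.7, 121.0]), ([255.7, 177.4], 59, [579.9, -22.9, 121.0])]
```

Caps are back at their starting positions to under 1 mm, so the carrier is at the front stop. Moving over the rack and partway down.

carry_out:
  motion:
    - [0,0.02,0,0,0,0]
    - [0,0.04,0,0,0,0]
    - [0,0.04,0,0,0,0]
    - [0,0.022,0,0,0,0]
    - [0,0,0,0,0,0]

```text
time_s: 14.68
eef_pos: [601.1, -38.3, 228.4]
eef_rot: [-2.362, -2.068, 0.002]
ft_force: [-0.1, -0.6, -0.0]
opening: 85.3
```

carry_out:
  motion:
    - [0,0,0.03,0,0,0]
    - [0,0,0.03,0,0,0]
    - [0,0,0.03,0,0,0]
    - [0,0,0.01,0,0,0]
    - [0,0,0,0,0,0]

```text
time_s: 15.3
eef_pos: [599.8, -37.9, 129.6]
eef_rot: [-2.362, -2.069, 0.002]
ft_force: [-0.3, 0.2, -0.2]
opening: 85.2
```

```bash
python3 - <<'E'
from h import *
o=observe();print(o['eef_pos'],o['time_s'],o['opening'],o['ft_force'],R.from_rotvec(o['eef_rot']).as_matrix().round(4).tolist())
s=camera("scene")
save("s6",cv2.resize(s[120:270,200:350],None,fx=4,fy=4,interpolation=cv2.INTER_CUBIC))
E
```

```text
[599.75359123 -37.93699179 129.58144367] 15.3 85.16359800969003 [-0.32497214  0.22436538 -0.23139489] [[0.1318, 0.9913, -0.0021], [0.9913, -0.1318, 0.0004], [0.0001, -0.0022, -1.0]]
```

View pics/s6.png

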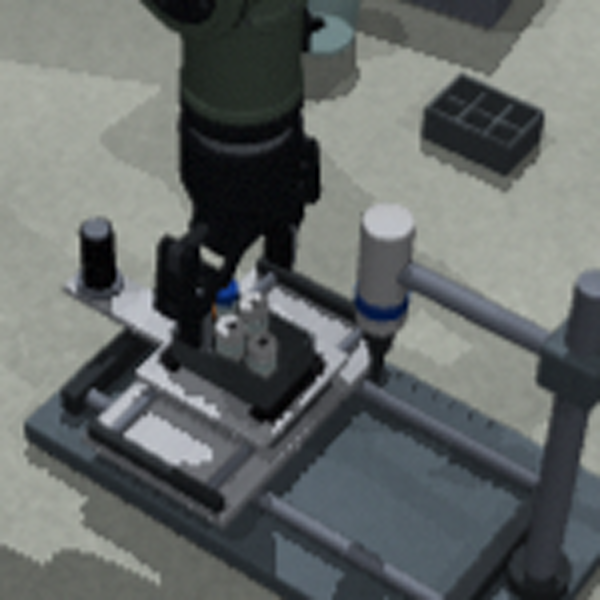

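The jaws straddle the rack on its two long sides, well clear of the head. Descending to the grip height and closing.

carry_out:
  motion:
    - [0,0.0025,0.015,0,0,0]
    - [0,0,0.015,0,0,0]
    - [0,0,0.008,0,0,0]
    - [0,0,0.0035,0,0,0]
    - [0,0,0,0,0,0]

```text
time_s: 15.98
eef_pos: [603.2, -38.5, 88.4]
eef_rot: [-2.363, -2.07, 0.001]
ft_force: [-0.2, 1.2, -0.2]
opening: 85.5
```

carry_out:
  motion:
    - [0,0,0,0,0,0]
    - [0,0,0,0,0,0]

```text
time_s: 16.23
eef_pos: [603.7, -38.6, 89.3]
eef_rot: [2.363, 2.069, 0.001]
ft_force: [0.1, 1.0, 0.3]
opening: 85.4
```

carry_out:
  motion:
    - [0,0,0,0,0,0]
    - [0,0,0,0,0,0]
    - [0,0,0,0,0,0]
    - [0,0,0,0,0,0]
    - [0,0,0,0,0,0]
  fingers: 0.056

```text
time_s: 16.85
eef_pos: [603.3, -38.5, 88.7]
eef_rot: [-2.363, -2.07, 0.0]
ft_force: [-0.4, -0.1, 0.3]
opening: 56.0
```

carry_out:
  motion:
    - [0,0,0,0,0,0]
    - [0,0,0,0,0,0]
    - [0,0,0,0,0,0]
    - [0,0,0,0,0,0]
    - [0,0,0,0,0,0]
  fingers: 0.04

```text
time_s: 17.48
eef_pos: [603.7, -38.6, 89.1]
eef_rot: [2.363, 2.069, 0.001]
ft_force: [0.8, -0.0, 2.5]
opening: 52.8
```

carry_out:
  motion:
    - [0,0,0,0,0,0]
    - [0,0,-0.001,0,0,0]
    - [0,0,-0.003,0,0,0]
    - [0,0,0,0,0,0]
    - [0,0,0,0,0,0]

```text
time_s: 18.1
eef_pos: [602.9, -38.4, 92.3]
eef_rot: [-2.363, -2.069, 0.001]
ft_force: [0.3, 0.3, -2.4]
opening: 52.9
```

The load shows as −2.4 N, so the rack is held. Lifting gently.

carry_out:
  motion:
    - [0,0,-0.003,0,0,0]
    - [0,0,-0.006,0,0,0]
    - [0,0,-0.008,0,0,0]
    - [0,0,-0.008,0,0,0]
    - [0,0,-0.008,0,0,0]

```text
time_s: 18.73
eef_pos: [603.5, -38.5, 126.7]
eef_rot: [2.363, 2.07, 0.001]
ft_force: [-0.4, -0.2, -2.1]
opening: 52.7
```

carry_out:
  motion:
    - [0,0,-0.008,0,0,0]
    - [0,0,-0.008,0,0,0]
    - [0,0,-0.008,0,0,0]
    - [0,0,-0.008,0,0,0]
    - [0,0,-0.008,0,0,0]

```text
time_s: 19.35
eef_pos: [603.3, -38.5, 166.3]
eef_rot: [-2.363, -2.07, 0.0]
ft_force: [-0.7, -1.0, -1.9]
opening: 53.0
```

carry_out:
  motion:
    - [0,0,-0.008,0,0,0]
    - [0,0,-0.006,0,0,0]
    - [0,0,-0.005,0,0,0]
    - [0,0,-0.003,0,0,0]
    - [0,0,-0.001,0,0,0]

```text
time_s: 19.98
eef_pos: [603.3, -38.5, 188.9]
eef_rot: [2.363, 2.07, 0.0]
ft_force: [0.3, 0.1, -1.4]
opening: 53.5
```

carry_out:
  motion:
    - [0,0,0,0,0,0]
    - [0,0,0,0,0,0]
    - [0,0,0,0,0,0]
    - [0,0,0,0,0,0]
    - [0,0,0,0,0,0]

```text
time_s: 20.6
eef_pos: [603.3, -38.5, 188.8]
eef_rot: [-2.363, -2.07, 0.0]
ft_force: [-0.4, 0.1, -1.7]
opening: 52.9
```

```bash
python3 - <<'E'
from h import *
o=observe();print(o['eef_pos'],o['time_s'],o['opening'],o['ft_force'],o['ft_torque'],R.from_rotvec(o['eef_rot']).as_matrix().round(4).tolist())
s=camera("scene")
save("s7",cv2.resize(s[100:250,200:350],None,fx=4,fy=4,interpolation=cv2.INTER_CUBIC))
E
```

```text
[603.34187227 -38.51017693 188.75695922] 20.6 52.89823588155281 [-0.44776329  0.14361331 -1.67237009] [ 0.0201411   0.06619616 -0.01652463] [[0.1318, 0.9913, -0.0], [0.9913, -0.1318, -0.0], [-0.0, -0.0, -1.0]]
```

View pics/s7.png

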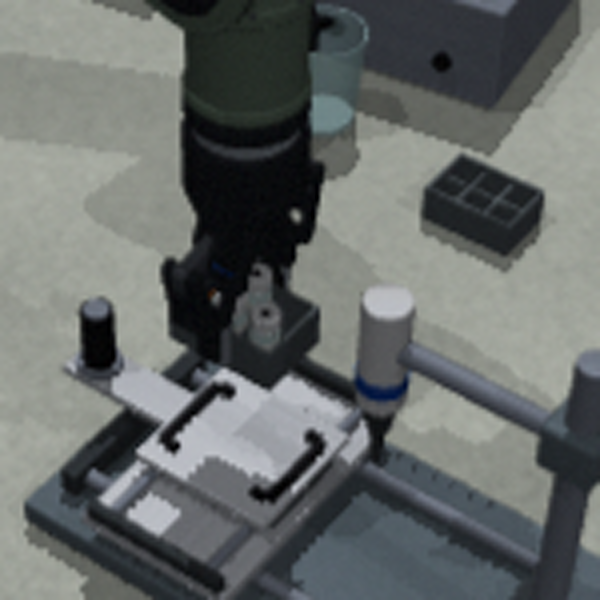

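The rack is held level about 10 cm above the empty nest, with the caps showing and the stage undisturbed. The load of about 1.7 to 1.9 N fits a full rack.

```bash
python3 -c "
from station import *
print(finish_job())"
```

```text
the job is handed in; nothing more can be done
None
```

The job is done and handed in at about 20.7 s on the robot's clock, with the rack held level 10 cm above the stage. I viewed 9 pictures.

- **Readings:** I gripped the knob and brought the orange vial under the tip, where it stayed still for about 2 s. I did the same with the blue vial for about 1.7 s. Close-up pictures showed each cap centred under the tip to within about 1 mm.
- **Front stop:** I drew the carrier back until it pressed against the stop. Afterwards the wrist camera put the two caps within 1 mm of where they started.
- **Rack lift:** I gripped the rack by its long sides (opening about 53 mm) and lifted it straight up 100 mm. The tool was vertical and steady at the end.
- **Vials:** The lifted load read about 1.7 to 1.9 N, which fits a full rack. The gripper hid part of the rack in the last picture, so I could not count all five vials by eye. The picture shows no vial out of the rack and nothing else disturbed.

No check failed. The only disagreement was 2–4 mm between the camera estimates of the caps' positions. I allowed for that by moving set distances from the front stop.

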